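# Hang the parts basket on the assembly fixture and pin it

## Robot

A 6-joint arm with a two-finger parallel gripper is mounted at the origin on the work surface. World frame = base frame: x ahead of the robot, y to its left, z up, the work surface at z = 0. Lengths are in m, angles in rad, forces in N, time in s.
With the tool pointing down it reaches from about 0.425 to 0.95 m from the base axis. Payload 3.5 kg.
Tool frame: the origin (TCP) lies midway between the tips of the shut fingers; the grasp point (between the pads) lies 19 mm behind it; z points along the fingers, y is the line along which they close (so a half turn about z gives the same grasp; the last joint's range is limited). The gripper opens to 85 mm and grips with 20 to 120 N. Pads are 22 mm wide; open, the fingers measure 114 mm over their backs; the gripper's body (76 mm by 85 mm) begins 54 mm behind the grasp point. The pads swing forward as they close: fully open they stand 13 mm farther back than shut.
Start: joints at [-1.292, 0.286, 1.577, -0, 1.279, -0.15], TCP at [0.281, -0.614, 0.231] pointing down, gripper open.
Joint ranges: [-2.77, 2.77], [-0.9, 2.22], [0.21, 2.48], [-1.53, 4.67], [0.24, 2.81], [-2.84, 2.84]. Speed limits (rad/s): [2.79, 2.79, 3.14, 3.14, 3.14, 3.14].

## Interface

Orientations are given as a unit quaternion [x, y, z, w].
In Python, from plant import ctrl, cams, order gives the robot as it stands.
- The arm moves only by the tool move_arm, never from a script. Its argument "plan" is one flat list of numbers, 7 for each row, row after row: the shift along the world's x, y, z in mm, then the turn, a rotation vector about the world's x, y, z in degrees, then the finger opening in mm, from 0 to 85.4. A call has 1 to 12 rows; each row shifts and turns the commanded pose from where the row before left it; what a row does not reach is not made up. A row lasts 1/10 s, in which the tool goes at most 50 mm and 8.59 degrees, less where a joint would pass 70% of its speed; a pose out of reach is approached as far as the arm can. A call is refused whole if a number of a shift passes 50 or a number of a turn 8.59, either way. A call with a gripper value outside its range is refused whole. The fingers move at their own pace and stop on an object; "newtons" is the grip in N (left out, the last holds). Time passes only in rows, so rows that do not move let the fingers close. It gives the time, the measured TCP pose, the force, the opening and the grip force at its end, in the units of the state.
- ctrl.get_state(): the state, without advancing time (a new reading comes with each control period).
- cams.read_camera(name): name is "side" or "top" or "wrist"; returns a dict with "color" (400x640x3 uint8, red, green, blue), "fov_y" (degrees; the focal length in pixels is half the picture's height over the tangent of half this angle, whatever the lens; pixels are square), "cx", "cy" (the principal point, pixels), "origin" and "orientation" of the camera in the world; the wrist camera has in their place "T_tool_cam" (4x4, takes a point from camera to tool coordinates, whose origin is the TCP and whose axes are the flange's). Camera axes: x right, y up, looking along -z (the intrinsics and any distortion apply to the point x, -y, -z); pixel columns grow to the right and rows downward; lengths in m; the calibration is good to about 2 mm. The wrist camera is an equidistant fisheye: a pixel r from the principal point sees the ray r / f radians off the axis. A picture is of the moment at which its call begins: read the wrist's pose just before it. There is no depth.
- order.sign_off(): hands the job in; it is judged then, once.
The state is a dict: "time": time; "qpos": joint angles; "dq": joint speeds; "joint_efforts": joint torques, N m; "eef_pos": TCP position; "tcp_rot": TCP orientation; "contact_force": force on the tool from outside, world axes, zero at the start; "wrist_torque": the same for the moment, N m; "opening": opening from 0.0 (shut) to 1.0 (fully open); "finger_force": force on a finger pad.
Only numpy, scipy, OpenCV 4.12 (cv2) and the standard library are available. Lean on these libraries where they do the work, as an engineer would, in place of code of your own. Each camera call takes 0.05 s, during which the arm holds its last target. There are 200 camera calls.

## Task

Lift the hanging parts basket, with the gear in it, off the drain stand and carry it, level and without setting it down, to the hook of the dark-blue assembly fixture, so that its bar hangs in both prong seats with the tongue over the yellow ledge. Let go of it there, then take the lock pin from the wooden holder and push it down through the holes of tongue and ledge until its collar is home on the tongue. Leave the other things on the bench where they are.

Things in the scene. Friction and masses are not known exactly. Their poses are not given: they have to be found in the camera images.
- basket: (Lengths in mm.) Aluminium basket hanging level from a hook, 0.35 kg plus the loose gear; weight below its bar. Origin: centre of the tray's underside; z up, x from bar to tongue. Tray 120 (x) x 78 (y) x 40 high, walls 3. Straps 18 wide, 3 thick, inner faces 36 either side of the middle, rise from the side walls to a round bar along y, 84 long, diameter 10, axis 115 above the origin.
- basket_bar (a point): (mm) Middle of the basket's bar axis, 115 above the basket's origin.
- basket_grip (a point): (mm) Where to grip the red plate that stands on the middle of the bar, 28 (x) x 8 (y), its top 50 above the bar axis: pinch across the 8 mm from above. This point is 30 above the bar axis, 20 below the plate's top.
- tongue_hole (a point): (mm) Centre of the 14 mm hole, on the upper face of the basket's tongue (flat steel 5 thick, 34 wide, reaching 70 from the bar towards the basket's +x at the bar's height); 50 from the bar axis, 117.5 above the basket's origin.
- gear: (mm) Loose steel gear ring, diameter 62, bore 25, 20 high, 0.13 to 0.25 kg, lying in the basket over a low white spigot (diameter 21, 12 high). Origin: centre of its underside. It must stay in the basket.
- drain_stand: (mm) Grey fixed stand with a two-prong hook, holding the basket at the start. Origin: on the bench below the middle of the seats; x from the seats to the post (106 away), the free tips point to -x. Prongs: 8 mm round bars, 30 either side in y, inside the basket's straps, each with a V seat (45 degrees). Tips and rear bars top out at 202 above the bench; tip ends 22 before the seat. Drip tray 14 high below.
- drain_seat (a point): (mm) Middle between the drain stand's seats: the bar axis lies here at the start, 193 above the bench. To unhook, raise the basket by more than 15 and less than 55 (the tray passes under the prongs, whose lowest side is 176 above the bench), then go to the stand's -x by at least 35 before any sideways move.
- fixture: (mm) Dark-blue fixed assembly fixture with the same two-prong hook, sizes, origin and axes as the drain stand. On both hooks the tips toe inwards (50 apart), so the straps have 7 mm of play each side there and 2 at the seats, and the V seats centre the bar. Come from -x with the bar about 30 above its seat, then lower. Nothing on it is higher than 202.
- fixture_seat (a point): (mm) Middle between the fixture's two seats, where the middle of the bar axis belongs (193 above the bench). The basket's x then points along the fixture's x.
- ledge_hole (a point): (mm) Centre of the 14 mm through hole, on the top face of the fixture's yellow ledge: 50 from the seats towards +x, 187 above the bench (3 below the tongue of a hung basket). The ledge is 8 thick, 40 wide, lies between the prongs and reaches from 28 to 108 behind the seats.
- pin: (mm) Loose lock pin, 0.07 kg, upright in the holder. Origin: on the axis, at the collar's underside; z up. Below: shaft, diameter 10, 36 long, the last 9 tapering to a 5 mm nose. Brass collar: diameter 22, 4 thick. Above it an orange square grip 14 x 14, sides along its x and y, from 4 to 46 above the origin. Home, its origin lies on the tongue's upper face.
- pin_holder: (mm) Wooden block 60 x 60 x 45 high fixed to the bench, with a 13 mm hole right through in which the pin stands, its collar on the top face. Origin: centre of its underside.
- wrench: (mm) Bystander: wrench 160 long lying on the bench; leave alone.
- bearing: (mm) Bystander: bearing ring, diameter 62, 18 high; leave alone.
- bush: (mm) Bystander: brass bush, diameter 32, 35 high; leave alone.
- hammer: (mm) Bystander: hammer lying on the left of the bench; leave alone.
- grease_can: (mm) Bystander: can, diameter 70, 100 high, on the right; leave alone.
Things that resemble listed ones, but are neither listed nor needed, are in the scene too. What is shaped like the basket but orange or pink is not meant.

How it is judged:
By the outcome, as a careful person would: the job done as asked, in the order asked, and still so for the second after the job is handed in, with the robot touching nothing.
It also fails if it takes over 67 s, if anything falls off the work surface, if the arm or the gripper's body presses on something with over 40 N, if the wrist force passes 120 N, or if a joint passes its speed limit or range.

## Working session

There is one attempt and no reset: what is moved stays moved. The work goes in short steps, Python scripts to look and compute and a tool call to move; the robot and the scene stay as the last step left them, time stands still between calls to the robot, and variables do not carry over. Pictures are saved under pics/ and viewed, at most 10 in all, crops included, and the job is handed in when it is done.

Besides the shell and the picture viewer there is one more tool, called after ">>>" as name(argument=value, ...), one argument or row to a line, values as JSON. move_arm: Moves the arm, as the interface text tells. Its arguments: {"type":"object","properties":{"plan":{"type":"array","items":{"type":"number"}},"newtons":{"type":"number"}},"required":["plan"]}

```bash
ls; mkdir -p pics; cat > h.py <<'E'
import numpy as np, cv2
from scipy.spatial.transform import Rotation as R
from plant import ctrl, cams, order
def shot(n,fn=None):
    s=ctrl.get_state(); c=cams.read_camera(n)
    if n=="wrist":
        T=np.eye(4); T[:3,:3]=R.from_quat(s["tcp_rot"]).as_matrix(); T[:3,3]=s["eef_pos"]
        T=T@np.array(c["T_tool_cam"]); c["o"]=T[:3,3]; c["R"]=T[:3,:3]
    else:
        c["o"]=np.array(c["origin"]); 
        q=np.array(c["orientation"]); c["R"]=R.from_quat(q).as_matrix() if q.size==4 else q.reshape(3,3)
    c["n"]=n; c["f"]=c["color"].shape[0]/2/np.tan(np.radians(c["fov_y"])/2)
    if fn: cv2.imwrite("pics/"+fn,c["color"][:,:,::-1])
    return c
def ray(c,u,v):
    x,y=(u-c["cx"])/c["f"],(v-c["cy"])/c["f"]
    if c["n"]=="wrist":
        r=np.hypot(x,y); k=np.sin(r)/r if r>1e-9 else 1; d=np.array([x*k,-y*k,-np.cos(r)])
    else: 
        if c.get("dist") is not None: x,y=cv2.undistortPoints(np.array([[[x,y]]],float),np.eye(3),np.array(c["dist"],float))[0,0]
        d=np.array([x,-y,-1])
    return c["R"]@(d/np.linalg.norm(d))
def proj(c,p):
    d=c["R"].T@(np.array(p,float)-c["o"]); x,y,z=d[0],-d[1],-d[2]
    if c["n"]=="wrist":
        r=np.hypot(x,y); t=np.arctan2(r,z); return c["cx"]+c["f"]*t*x/r, c["cy"]+c["f"]*t*y/r
    return c["cx"]+c["f"]*x/z, c["cy"]+c["f"]*y/z
def onz(c,u,v,z):
    d=ray(c,u,v); return c["o"]+d*(z-c["o"][2])/d[2]
def tri(c1,p1,c2,p2):
    d1,d2=ray(c1,*p1),ray(c2,*p2)
    t=np.linalg.lstsq(np.c_[d1,-d2],c2["o"]-c1["o"],rcond=None)[0]
    a,b=c1["o"]+d1*t[0],c2["o"]+d2*t[1]; return (a+b)/2,np.linalg.norm(a-b)
E
python3 - <<'E'
from h import *
for n in("top","side","wrist"):
    c=shot(n,n+"1.png"); print(n,{k:v for k,v in c.items() if k!="color"})
print(ctrl.get_state())
E
```

```text
pics
top {'fov_y': 55.048916091567165, 'cx': 320.1770402193201, 'cy': 198.83464761390005, 'origin': array([ 0.20153229, -0.00349286,  1.49019764]), 'orientation': array([-0.07654036,  0.05871487,  0.71457412, -0.69287658]), 'o': array([ 0.20153229, -0.00349286,  1.49019764]), 'R': array([[-0.02812722,  0.98123524, -0.19075184],
       [-0.99921147, -0.03294921, -0.0221538 ],
       [-0.02802321,  0.1899783 ,  0.98138827]]), 'n': 'top', 'f': np.float64(383.7963314656214)}
side {'fov_y': 51.00586038933088, 'cx': 315.8943469557535, 'cy': 205.38836538797057, 'origin': array([0.01663088, 0.68946394, 1.00794152]), 'orientation': array([-0.10625857,  0.3580522 ,  0.88988872, -0.26192711]), 'o': array([0.01663088, 0.68946394, 1.00794152]), 'R': array([[-0.84020661,  0.39007974, -0.37668376],
       [-0.54226419, -0.60638562,  0.58158922],
       [-0.00154945,  0.69291722,  0.72101548]]), 'n': 'side', 'f': np.float64(419.25353894378793)}
wrist {'fov_y': 65.70646984690485, 'cx': 323.6781538895682, 'cy': 201.83972854153595, 'T_tool_cam': array([[ 1.55655905e-04,  9.62428670e-01,  2.71534587e-01
[... 539 characters left out ...]

{'time': 0.15, 'qpos': array([-1.29201079e+00,  2.87006502e-01,  1.57787178e+00,  4.86407041e-05,
        1.27864297e+00, -1.50013290e-01]), 'dq': array([-0.00042703, -0.00222215, -0.00310847,  0.00076261,  0.00045686,
       -0.00121079]), 'joint_efforts': array([ 2.53235259e-03, -4.06602609e+01, -2.93141377e+01, -7.36362404e-05,
        3.95840092e-03, -8.05315921e-06]), 'eef_pos': array([ 0.28053174, -0.61335787,  0.23021857]), 'tcp_rot': array([ 9.77105393e-01,  2.12753664e-01, -3.88099987e-05, -9.63802152e-04]), 'contact_force': array([0.32719655, 0.67915935, 0.17894571]), 'wrist_torque': array([-0.02376356,  0.00024848,  0.01358957]), 'finger_force': 0.0, 'opening': 1.000923249890637}
```

View pics/top1.png

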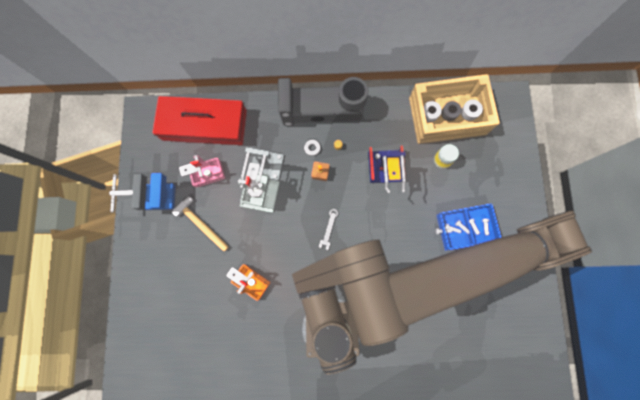

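View pics/side1.png

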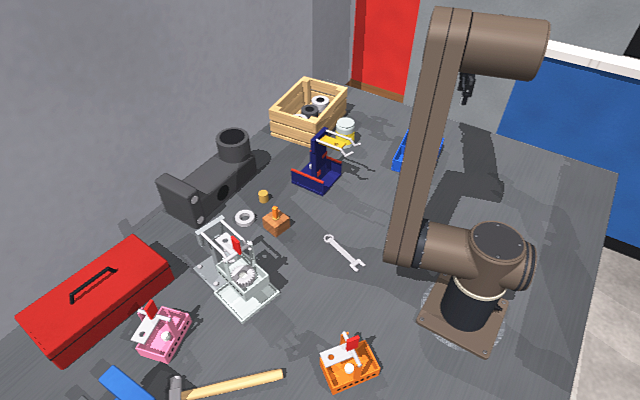

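Candidates: grey/aluminium basket on the stand, top (258,182), side (238,265). This is the one wanted. The pink basket at top (207,172) and the orange one at top (248,282) are decoys. Fixture: top (388,168). Pin in its wooden holder: top (320,171). The next picture is one close crop to check this choice.

```bash
python3 - <<'E'
import cv2,numpy as np
t=cv2.imread("pics/top1.png");s=cv2.imread("pics/side1.png")
z=lambda i,x,y,w,h:cv2.resize(i[y:y+h,x:x+w],(400,300),interpolation=cv2.INTER_CUBIC)
# each: scale noted
cv2.imwrite("pics/crop1.png",np.vstack([np.hstack([z(t,215,140,100,75),z(t,350,130,80,60)]),np.hstack([z(s,180,210,120,90),z(s,280,115,100,75)])]))
E
```

```text
(no output)
```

View pics/crop1.png

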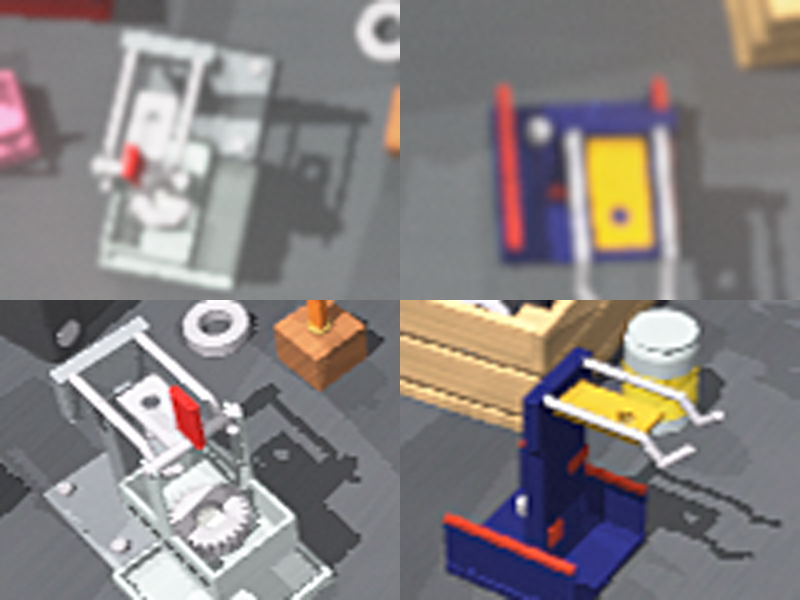

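The crop shows the wanted aluminium basket on the grey stand, with its red plate at top (248,181), the tongue pointing to image-up (+x) and the gear inside. The fixture has its yellow ledge, ledge hole at top (394,173), and its prong tips point to -x.

```bash
cat >> h.py <<'E'
RNG={"red":((0,6),(150,255),(90,255)),"yel":((22,30),(150,255),(120,255)),"ora":((8,16),(190,255),(150,255))}
def mask(c,col,box=None):
    h=cv2.cvtColor(c["color"],cv2.COLOR_RGB2HSV); a=RNG[col]
    m=cv2.inRange(h,tuple(x[0] for x in a),tuple(x[1] for x in a))
    if col=="red": m|=cv2.inRange(h,(174,150,90),(180,255,255))
    if box: k=np.zeros_like(m); x0,y0,x1,y1=box; k[y0:y1,x0:x1]=255; m&=k
    return m
def blob(m):
    cs=max(cv2.findContours(m,cv2.RETR_EXTERNAL,cv2.CHAIN_APPROX_NONE)[0],key=cv2.contourArea)
    mm=cv2.moments(cs); return cs[:,0,:],(mm["m10"]/mm["m00"],mm["m01"]/mm["m00"]),cv2.minAreaRect(cs)
E
python3 - <<'E'
from h import *
t,s=shot("top"),shot("side")
for nm,col,bt,bs in(("plate","red",(238,170,256,192),(220,225,250,265)),("ledge","yel",(380,150,405,185),(310,125,360,155)),("pin","ora",(305,155,335,185),(262,200,292,225))):
    ct,pt,rt=blob(mask(t,col,bt)); cs,ps,rs=blob(mask(s,col,bs))
    print(nm,np.round(pt,1),np.round(ps,1),len(ct),len(cs),np.round(np.r_[rt[1],rt[2]],1),tri(t,pt,s,ps))
    if nm=="ledge":
        P=np.array([onz(t,u,v,.187)[:2] for u,v in cv2.boxPoints(rt)]);print(P.round(4).tolist())
print("hole",tri(t,(394,173),s,(280+226/4,115+115/4)),onz(t,394,173,.187))
# bar ends top
a,b=onz(t,215+97/4,140+165/4,.193),onz(t,215+183/4,140+182/4,.193); print("bar",a,b)
c=shot("wrist")
E
```

```text
plate [247.9 180.7] [235.9 244.5] 13 39 [2. 6. 0.] (array([0.51778295, 0.26900622, 0.22390162]), np.float64(0.0027253288366282146))
ledge [393.4 168.4] [335.9 140.6] 55 65 [19.7 10.5 85.6] (array([ 0.54520125, -0.2325598 ,  0.20001747]), np.float64(0.0122862745142312))
[[0.5892, -0.2139], [0.5908, -0.2507], [0.5197, -0.2512], [0.5181, -0.2148]]
pin [319.8 168.4] [274.4 213.4] 5 24 [ 1.  2. 90.] (array([0.59727168, 0.02685636, 0.06591789]), np.float64(4.5871071719856916e-05))
hole (array([ 0.53719533, -0.23396867,  0.1879469 ]), np.float64(0.0009466436912241967)) [ 0.53789424 -0.23397882  0.187     ]
bar [0.52576042 0.30691039 0.193     ] [0.50790259 0.2314012  0.193     ]
```

>>> move_arm(
  plan=[20,31,15,0,0,-2,85,20,32,15,0,0,-2,85,20,32,15,0,0,-2,85,20,32,15,0,0,-2,85,20,32,10,0,0,-2,85,20,32,0,0,0,-2,85,20,32,0,0,0,-2,85,20,32,0,0,0,-2,85,20,32,0,0,0,-2,85,20,32,0,0,0,-2,85,20,31,0,0,0,-2,85,20,29,0,0,0,-1.5,85],
)

```text
time: 1.5
eef_pos: [0.5213, -0.2333, 0.3015]
tcp_rot: [1.0, 0.009, 0.0, 0.0]
contact_force: [-0.6, -0.6, 1.2]
opening: 0.996
finger_force: 0.0
```

```bash
python3 - <<'E'
from h import *
c=shot("wrist","w1.png"); s=ctrl.get_state();print(s["time"],s["eef_pos"],R.from_quat(s["tcp_rot"]).as_matrix()[:,0],s["dq"])
E
```

```text
1.55 [ 0.52346675 -0.22937229  0.30148894] [0.999787   0.02047584 0.00258791] [-0.06033478 -0.00574881  0.01079801 -0.04640929  0.00681022 -0.16193546]
```

View pics/w1.png

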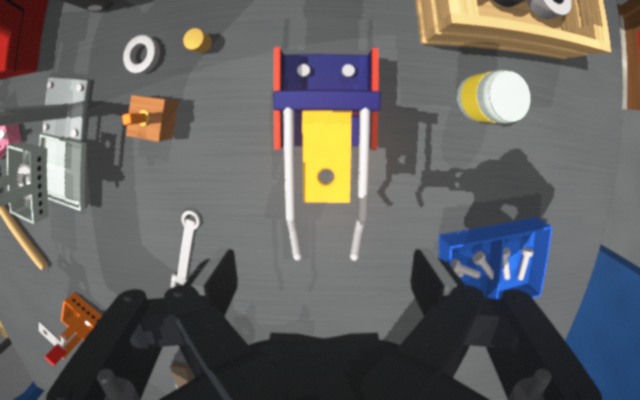

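Wrist view: the ledge hole is at (326,176), prong tips at (297,258) and (354,258), and the seats around row 225. The pin is at about (128,120). Both are clear to measure.

```bash
python3 - <<'E'
from h import *
c=shot("wrist"); s=ctrl.get_state();print(s["eef_pos"])
m=mask(c,"yel",(290,95,365,215)); ct,p,r=blob(m)
P=np.array([onz(c,u,v,.187)[:2] for u,v in cv2.boxPoints(r)]);print("ledge",P.round(4).tolist())
k=cv2.drawContours(np.zeros_like(m),[ct[:,None]],-1,255,-1)
ff=(k>0)&(m==0); ff[:150]=0;ff[200:]=0
ff=cv2.erode(ff.astype(np.uint8),np.ones((2,2))); n,l,st,ce=cv2.connectedComponentsWithStats(ff)
for i in range(1,n):
    if st[i,4]>15: print("hole",st[i],ce[i],onz(c,*ce[i],.187),onz(c,*ce[i],.181))
# ledge side lines
e=[]
for side in(0,1):
    pts=[]
    for v in range(125,195):
        xs=np.where(m[v,:])[0]
        if len(xs): pts.append(onz(c,xs[0]-.5 if side==0 else xs[-1]+.5,v,.187)[:2])
    q=np.polyfit(np.array(pts)[:,0],np.array(pts)[:,1],1);e.append(q);print("edge yaw",np.degrees(np.arctan(q[0])),np.polyval(q,.537))
g=cv2.cvtColor(c["color"],cv2.COLOR_RGB2HSV); w=((g[...,1]<40)&(g[...,2]>150))
for v in(130,150,170,190,205,250):
    xs=np.where(w[v,275:375])[0]+275; L=xs[xs<325];Rr=xs[xs>325]
    if len(L) and len(Rr): 
        a,b=onz(c,L.mean(),v,.198),onz(c,Rr.mean(),v,.198);print(v,len(L),len(Rr),a[:2],b[:2],(a+b)[:2]/2)
ct,p,r=blob(mask(c,"ora",(110,100,155,135))); print("pin",p,r,[onz(c,*p,z)[:2] for z in(.07,.091)])
E
```

```text
[ 0.52223204 -0.23160842  0.30142412]
ledge [[0.5942, -0.2147], [0.5952, -0.2534], [0.5182, -0.2564], [0.5174, -0.2156]]
hole [323 172  17  16 199] [331.01507538 179.6080402 ] [ 0.53928333 -0.23497977  0.187     ] [ 0.53806912 -0.23513613  0.181     ]
edge yaw 2.9156069027819496 -0.21654509476782452
edge yaw 1.0858920551430506 -0.255209419876979
130 9 10 [ 0.58121345 -0.20360399] [ 0.58270337 -0.26432058] [ 0.58195841 -0.23396229]
150 10 10 [ 0.56515089 -0.20411804] [ 0.56656524 -0.26417087] [ 0.56585806 -0.23414446]
170 10 11 [ 0.54886482 -0.20416687] [ 0.55023086 -0.26452617] [ 0.54954784 -0.23434652]
190 9 11 [ 0.5322203  -0.20456071] [ 0.53352668 -0.26457298] [ 0.53287349 -0.23456685]
205 9 6 [ 0.51939807 -0.20450539] [ 0.52069258 -0.26573042] [ 0.52004532 -0.2351179 ]
250 8 9 [ 0.47854395 -0.20891458] [ 0.4795649  -0.26093173] [ 0.47905442 -0.23492316]
pin (133.94871794871796, 119.8205128205128) ((134.0, 119.5), (2.0, 9.0), 0.0) [array([0.59771326, 0.03189819]), array([0.59735973, 0.01731215])]
```

>>> move_arm(
  plan=[0,40,5,0,0,-1,30,0,42,5,0,0,-1.2,30,0,42,5,0,0,-1.2,30,0,42,5,0,0,-1.2,30,0,42,0,0,0,-1.2,30,0,42,0,0,0,-1.2,30,0,42,0,0,0,-1.2,30,0,42,0,0,0,-1.2,30,0,42,0,0,0,-1.2,30,0,42,0,0,0,-1.2,30,0,42,0,0,0,-1.2,30,0,40,0,0,0,-1.2,30],
)

```text
time: 2.8
eef_pos: [0.5207, 0.2661, 0.3214]
tcp_rot: [0.993, -0.115, 0.0, 0.0]
contact_force: [0.8, -0.5, -0.0]
opening: 0.352
finger_force: 0.0
```

```bash
python3 - <<'E'
from h import *
for i in range(3): c=shot("wrist","w2.png")
s=ctrl.get_state();print(s["time"],s["eef_pos"],R.from_quat(s["tcp_rot"]).as_matrix()[:,0],s["qpos"])
for col,b in(("red",(0,0,640,400)),):
    ct,p,r=blob(mask(c,col,(200,100,450,330)));print(p,r)
E
```

```text
2.95 [0.5204826  0.26628363 0.32097524] [ 9.74585505e-01 -2.24015667e-01 -2.71014202e-04] [ 2.99656139e-01  3.24816219e-02  1.70053017e+00 -5.06497180e-04
  1.40918412e+00  2.09646694e+00]
(324.215873015873, 206.48465608465608) ((324.0, 204.0), (10.0, 44.0), 0.0)
```

View pics/w2.png

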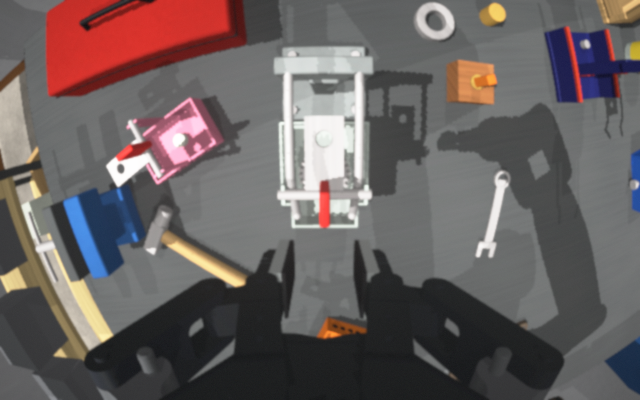

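The wanted basket is centred in the wrist view: plate at (324,205), tongue hole at (323,139), bar on row ~195 and square to the image, so the tool yaw already matches.

```bash
python3 - <<'E'
from h import *
c=shot("wrist"); s=ctrl.get_state(); M=R.from_quat(s["tcp_rot"]).as_matrix()
def rel(p): d=M.T@(p-s["eef_pos"]); return (d*1000).round(1)
m=mask(c,"red",(300,160,350,240)); ys,xs=np.where(m)
print(ys.min(),ys.max(),[(v,xs[ys==v].min(),xs[ys==v].max()) for v in(190,200,210,220,225)])
v=ys.max()+.5; u=xs[ys>=210].mean()
print("far top edge",rel(onz(c,u,v,.243)),onz(c,u,v,.243))
print("hole",[rel(onz(c,323.5,139,z)) for z in(.1905,)])
print("bar ends",rel(onz(c,281,196,.195)),rel(onz(c,369,195,.195)))
g=cv2.cvtColor(c["color"],cv2.COLOR_RGB2GRAY)
h=(g[128:150,312:335]); print(h[::2,::2])
for r in (85,100,115): print(r,g[r,275:375:2].tolist())
E
```

```text
183 227 [(190, np.int64(319), np.int64(324)), (200, np.int64(318), np.int64(325)), (210, np.int64(318), np.int64(325)), (220, np.int64(317), np.int64(326)), (225, np.int64(318), np.int64(325))]
far top edge [-14.6  -2.6  78. ] [0.50700947 0.27086607 0.243     ]
hole [array([ 48.3,  -1.2, 130.5])]
bar ends [ -2.4 -39.5 126. ] [ -1.4  40.  126.1]
[[244 246 246 245 244 244 244 244 244 243 243 245]
 [244 246 245 239 239 240 241 243 244 243 244 245]
 [239 243 237 235 241 244 242 242 243 243 244 245]
 [235 228 239 243 244 248 244 243 243 242 244 245]
 [223 225 244 241 243 247 241 241 245 241 243 245]
 [216 224 242 238 237 239 237 237 242 240 243 244]
 [209 217 235 234 234 235 235 234 236 237 242 245]
 [217 203 230 233 234 235 235 233 230 238 243 244]
 [225 196 204 230 233 234 234 231 228 239 243 244]
 [230 225 196 204 219 223 225 226 239 242 243 244]
 [231 232 226 216 211 220 230 239 244 243 243 244]]
85 [113, 115, 120, 207, 247, 246, 218, 160, 169, 181, 180, 180, 180, 179, 180, 180, 163, 116, 98, 94, 95, 93, 88, 92, 96, 94, 92, 91, 98, 103, 107, 108, 112, 115, 131, 135, 136, 135, 154, 231, 250, 245, 209, 139, 93, 68, 67, 65, 64, 65]
100 [115, 115, 120, 194, 249, 250, 222, 165, 167, 181, 182, 184, 187, 191, 195, 196, 196, 196, 187, 181, 183, 183, 182, 181, 183, 183, 183, 183, 184, 193, 195, 195, 196, 199, 214, 219, 218, 218, 211, 233, 252, 247, 218, 164, 121, 73, 88, 110, 110, 110]
115 [115, 112, 110, 185, 246, 250, 227, 173, 170, 177, 184, 196, 198, 199, 200, 201, 202, 197, 188, 192, 193, 193, 192, 192, 192, 192, 192, 192, 197, 202, 204, 203, 203, 201, 203, 215, 216, 210, 193, 231, 251, 247, 216, 163, 121, 73, 92, 98, 104, 104]
```

>>> move_arm(
  plan=[-1.2,1.6,-25,0,0,0,30,0,0,-30,0,0,0,30,0,0,-25,0,0,0,30,0,0,-20,0,0,0,30,0,0,-11,0,0,0,30,0,0,-6,0,0,0,30,0,0,0,0,0,0,2,0,0,0,0,0,0,2,0,0,0,0,0,0,2,0,0,0,0,0,0,2,0,0,0,0,0,0,2],
  newtons=90,
)

```text
time: 4.1
eef_pos: [0.52, 0.2669, 0.2052]
tcp_rot: [0.993, -0.114, 0.001, -0.0]
contact_force: [1.5, 0.2, -0.2]
opening: 0.081
finger_force: 87.7
```

>>> move_arm(
  plan=[0,0,3,0,0,0,2,0,0,5,0,0,0,2,0,0,6,0,0,0,2,0,0,8,0,0,0,2,0,0,8,0,0,0,2,0,0,3,0,0,0,2,0,0,0,0,0,0,2],
)

```text
time: 4.8
eef_pos: [0.52, 0.2669, 0.2385]
tcp_rot: [0.993, -0.114, 0.001, -0.0]
contact_force: [0.4, 0.2, -6.1]
opening: 0.08
finger_force: 87.5
```

```bash
python3 - <<'E'
from h import *
c=shot("wrist","w3.png"); t=shot("side","s3.png"); s=ctrl.get_state();print(s["eef_pos"],s["contact_force"],s["wrist_torque"],R.from_quat(s["tcp_rot"]).as_matrix()[:,0])
cv2.imwrite("pics/c3.png",np.hstack([c["color"][60:300,200:440],cv2.resize(t["color"][180:330,160:310],(240,240))])[:,:,::-1])
E
```

```text
[0.51933956 0.26666721 0.23721644] [-0.04846133 -0.18472126 -4.94124351] [-0.0167202   0.0156856  -0.00538187] [ 9.73833611e-01 -2.27261996e-01 -2.88161162e-04]
```

View pics/c3.png

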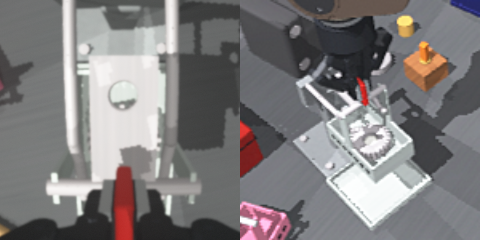

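The basket hangs freely in the grip, level and clear of the stand's seats, with the gear inside. The wrist reads about 5–6 N.

>>> move_arm(
  plan=[-5,1,0,0,0,0,2,-10,2,0,0,0,0,2,-10,2,0,0,0,0,2,-11,3,0,0,0,0,2,-12,3,0,0,0,0,2,-12,3,0,0,0,0,2,-10,2,0,0,0,0,2,-8,2,0,0,0,0,2,0,-10,0,0,0,0,2,6,-20,0,0,0,0,2,6,-30,0,0,0,0,2,8,-30,0,0,0,0,2],
)

```text
time: 6.1
eef_pos: [0.4616, 0.1933, 0.2375]
tcp_rot: [0.993, -0.114, 0.0, 0.0]
contact_force: [1.1, 0.2, -6.6]
opening: 0.081
finger_force: 87.8
```

>>> move_arm(
  plan=[8,-30,0,0,0,1,2,8,-30,0,0,0,1,2,7,-30,0,0,0,1.2,2,6,-30,0,0,0,1.2,2,3,-30,0,0,0,1.2,2,0,-30,0,0,0,1.2,2,-3,-30,0,0,0,1.2,2,-6,-30,0,0,0,1.2,2,-9,-30,0,0,0,1.2,2,-10,-30,0,0,0,1.2,2,-11,-30,0,0,0,1.2,2,-12,-30,0,0,0,1.1,2],
)

```text
time: 7.3
eef_pos: [0.4417, -0.1672, 0.2376]
tcp_rot: [1.0, 0.007, 0.0, 0.001]
contact_force: [0.6, 1.2, -5.9]
opening: 0.08
finger_force: 87.8
```

>>> move_arm(
  plan=[-10,-25,0,0,0,0,2,-8,-20,0,0,0,0,2,-6,-15,0,0,0,0,2,0,-8,0,0,0,0,2,0,0,0,0,0,0,2,0,0,0,0,0,0,2,0,0,0,0,0,0,2],
)

```text
time: 8.0
eef_pos: [0.4187, -0.2326, 0.2373]
tcp_rot: [1.0, 0.007, -0.0, -0.0]
contact_force: [0.4, 0.3, -5.6]
opening: 0.083
finger_force: 87.9
```

```bash
python3 - <<'E'
from h import *
c=shot("wrist","w4.png"); t=shot("side","s4.png"); s=ctrl.get_state();M=R.from_quat(s["tcp_rot"]).as_matrix();print(s["time"],s["eef_pos"],s["contact_force"],s["wrist_torque"],M[:,0],M[:,2],s["qpos"])
cv2.imwrite("pics/c4.png",np.hstack([c["color"][:,160:480],cv2.resize(t["color"][60:220,240:400],(400,400))])[:,:,::-1])
E
```

```text
8.1 [ 0.41869543 -0.23256151  0.23725329] [-0.13301558 -0.7709083  -6.06571294] [ 0.01093938 -0.02367488  0.02613767] [ 9.99893436e-01  1.45983069e-02 -7.79922484e-05] [-8.12350309e-05  2.21541307e-04 -9.99999972e-01] [-7.19333397e-01 -1.63006607e-01  2.03751989e+00  1.18547355e-04
  1.26728645e+00  8.36828671e-01]
```

View pics/c4.png

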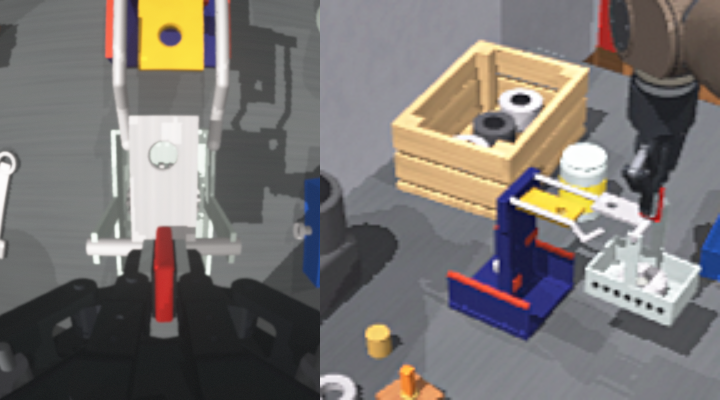

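Wrist: tongue hole at (322,155), ledge hole at (330,36), and the prong tips stand either side of the tongue. The basket is level, with the gear inside. Next I compute the offset.

```bash
cat > off.py <<'E'
from h import *
c=shot("wrist"); s=ctrl.get_state(); M=R.from_quat(s["tcp_rot"]).as_matrix(); print(s["eef_pos"])
zt=s["eef_pos"][2]-.0122+.0025
g=cv2.cvtColor(c["color"],cv2.COLOR_RGB2GRAY)
m=mask(c,"yel",(280,0,380,90)); k=cv2.morphologyEx(m,cv2.MORPH_CLOSE,np.ones((35,35))); f=((k>0)&(m==0)).astype(np.uint8)
n,l,st,ce=cv2.connectedComponentsWithStats(f)
for i in range(1,n):
    if st[i,4]>60: print("ledge hole",st[i],ce[i],onz(c,*ce[i],.187))
w=g[135:175,300:345]
e=cv2.HoughCircles(cv2.resize(w,None,fx=4,fy=4,interpolation=3),cv2.HOUGH_GRADIENT,1.5,200,param1=60,param2=15,minRadius=40,maxRadius=75)
u,v,r=e[0,0]/4; u+=300;v+=135; print("tongue hole",u,v,r,onz(c,u,v,zt))
print("bar ends tool y",[(M.T@(onz(c,a,b,zt)-s["eef_pos"])*1000).round(1) for a,b in((248,247),(402,247))])
E
python3 off.py
```

```text
[ 0.41871003 -0.23262454  0.23728882]
ledge hole [317  23  26  24 461] [329.54446855  35.04121475] [ 0.53927882 -0.2344088   0.187     ]
tongue hole 322.3125 155.4375 15.4375 [ 0.46787101 -0.23114353  0.22758882]
bar ends tool y [array([ -0.4, -41.6,   9.7]), array([-0.5, 43. ,  9.7])]
```

>>> move_arm(
  plan=[0,-3,0,0,0,0,2,5,0,0,0,0,0,2,8,0,0,0,0,0,2,10,0,0,0,0,0,2,10,0,0,0,0,0,2,10,0,0,0,0,0,2,10,0,0,0,0,0,2,9,0,0,0,0,0,2,6,0,0,0,0,0,2,2.5,0,0,0,0,0,2,0,0,0,0,0,0,2,0,0,0,0,0,0,2],
)

```text
time: 9.35
eef_pos: [0.4887, -0.2362, 0.2372]
tcp_rot: [1.0, 0.007, -0.0, -0.0]
contact_force: [-0.1, 0.7, -7.3]
opening: 0.082
finger_force: 87.9
```

```bash
python3 off.py; python3 - <<'E'
from h import *
c=shot("wrist","w5.png"); t=shot("side","s5.png"); 
cv2.imwrite("pics/c5.png",np.hstack([c["color"][:,160:480],cv2.resize(t["color"][80:200,260:380],(400,400),interpolation=cv2.INTER_CUBIC)])[:,:,::-1])
E
```

```text
[ 0.48864774 -0.23622577  0.23723689]
tongue hole 322.3125 155.4375 15.55 [ 0.5378768  -0.23486155  0.22753689]
bar ends tool y [array([ -0.4, -41.6,   9.7]), array([-0.4, 43.1,  9.7])]
```

View pics/c5.png

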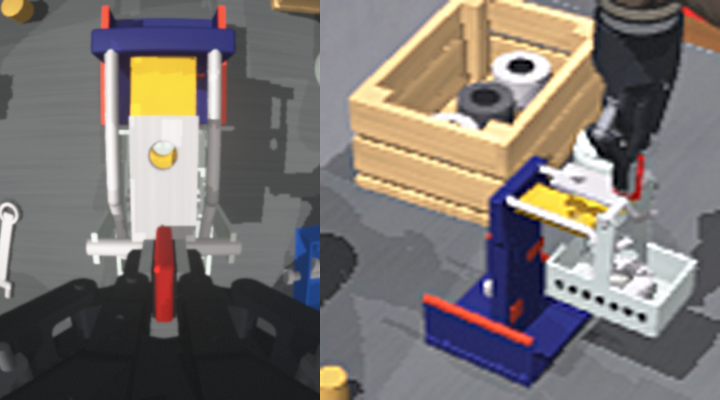

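Bar over the seats. The tongue is centred between the prongs (columns 113/215, tongue 131–199), and the ledge shows through the hole at (162,155) as parallax predicts. Lowering.

>>> move_arm(
  plan=[0,-0.4,-4,0,0,0,2,0,0,-6,0,0,0,2,0,0,-6,0,0,0,2,0,0,-6,0,0,0,2,0,0,-4,0,0,0,2,0,0,-2,0,0,0,2,0,0,-1,0,0,0,2,0,0,-1,0,0,0,2,0,0,0,0,0,0,2,0,0,0,0,0,0,2],
)

```text
time: 10.5
eef_pos: [0.4891, -0.2367, 0.2076]
tcp_rot: [1.0, 0.007, 0.0, 0.0]
contact_force: [-0.0, -0.8, -4.5]
opening: 0.083
finger_force: 87.9
```

>>> move_arm(
  plan=[0,0,-1,0,0,0,2,0,0,-0.8,0,0,0,2,0,0,-0.4,0,0,0,2,0,0,0,0,0,0,2],
)

```text
time: 10.9
eef_pos: [0.4895, -0.2369, 0.2059]
tcp_rot: [1.0, 0.007, 0.001, 0.0]
contact_force: [0.4, 0.2, -2.9]
opening: 0.081
finger_force: 88.0
```

```bash
python3 - <<'E'
from h import *
for i in range(3):
    c=shot("wrist","w6.png"); s=ctrl.get_state(); print(s["eef_pos"],s["contact_force"],s["wrist_torque"])
E
```

```text
[ 0.48952107 -0.23689156  0.20585842] [ 1.86660648  0.27621936 -2.82709771] [ 0.06916999 -0.19768295 -0.05082119]
[ 0.48951537 -0.23688217  0.20582616] [ 0.94999126 -0.12367776 -1.94783153] [ 0.00671806 -0.23430228  0.00569674]
[ 0.48949084 -0.23689352  0.20582182] [ 1.74331357 -0.89245864 -2.31496119] [-0.00088663 -0.22510077  0.01571352]
```

>>> move_arm(
  plan=[0.7,0,-0.3,0,0,0,2,0.3,0,-0.3,0,0,0,2,0,0,0,0,0,0,2,0,0,0,0,0,0,14,0,0,0,0,0,0,26,0,0,0,0,0,0,30,0,0,0,0,0,0,30],
  newtons=20,
)

```text
time: 11.75
eef_pos: [0.49, -0.2367, 0.2047]
tcp_rot: [1.0, 0.007, 0.0, 0.0]
contact_force: [-0.3, -0.9, 0.5]
opening: 0.352
finger_force: 0.0
```

>>> move_arm(
  plan=[0,0,8,0,0,0,30,0,0,20,0,0,0,30,0,0,30,0,0,0,30,0,0,30,0,0,0,30,0,0,15,0,0,0,30,0,0,0,0,0,0,30,0,0,0,0,0,0,30],
)

```text
time: 12.45
eef_pos: [0.4897, -0.2365, 0.3067]
tcp_rot: [1.0, 0.007, -0.0, -0.0]
contact_force: [-0.2, 0.5, -0.1]
opening: 0.352
finger_force: 0.0
```

```bash
python3 - <<'E'
from h import *
c=shot("wrist","w7.png"); t=shot("side","s7.png"); s=ctrl.get_state(); print(s["time"],s["eef_pos"],s["contact_force"])
cv2.imwrite("pics/c7.png",np.hstack([cv2.resize(c["color"][90:290,240:400],(320,400),interpolation=cv2.INTER_CUBIC),cv2.resize(t["color"][80:200,260:380],(400,400),interpolation=cv2.INTER_CUBIC)])[:,:,::-1])
E
```

```text
12.55 [ 0.48924852 -0.2361443   0.3052281 ] [ 0.82163574  0.32660576 -0.8343649 ]
```

View pics/c7.png

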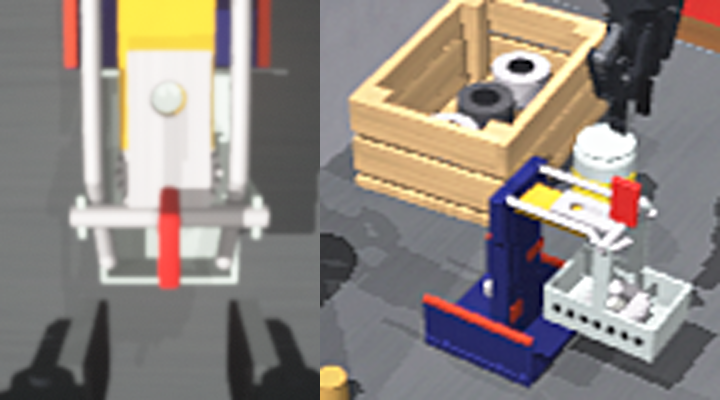

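The basket hangs in both seats, level, with the gear inside. The tongue hole at wrist (324,139) looks through to the tray, so both holes line up. Next: measure the hole, then go over the pin.

```bash
cat > th.py <<'E'
from h import *
for i in range(2):
    c=shot("wrist"); s=ctrl.get_state(); M=R.from_quat(s["tcp_rot"]).as_matrix()
    g=cv2.cvtColor(c["color"],cv2.COLOR_RGB2GRAY); u0,v0=map(int,proj(c,(.5385,-.235,.1955)))
    w=cv2.resize(g[v0-22:v0+22,u0-20:u0+20],None,fx=6,fy=6,interpolation=3)
    e=cv2.HoughCircles(w,cv2.HOUGH_GRADIENT,1.5,300,param1=60,param2=12,minRadius=42,maxRadius=70)
    u,v,r=e[0,0]/6; u+=u0-20-.4;v+=v0-22-.4; print("tongue hole",u,v,r,onz(c,u,v,.1955),s["eef_pos"],M[:,0])
E
python3 th.py
```

```text
tongue hole 324.225 138.225 9.224999 [ 0.53975042 -0.23574353  0.1955    ] [ 0.48926034 -0.23617354  0.30523372] [ 0.99990567  0.01338917 -0.00306326]
tongue hole 324.225 138.725 8.75 [ 0.53934765 -0.23577119  0.1955    ] [ 0.48934662 -0.2362026   0.30542335] [ 0.99990647  0.01336743 -0.00289091]
```

>>> move_arm(
  plan=[5,15,0,0,0,0,40,10,28,0,0,0,0,40,11,30,0,0,0,0,40,11,30,0,0,0,0,40,11,30,-10,0,0,0,40,11,30,-20,0,0,0,40,11,30,-20,0,0,0,40,11,30,-20,0,0,0,40,11,24,-15,0,0,0,40,8,15,-10,0,0,0,40,0,0,0,0,0,0,40,0,0,0,0,0,0,40],
)

```text
time: 13.85
eef_pos: [0.59, 0.0254, 0.2126]
tcp_rot: [1.0, 0.007, -0.0, 0.0]
contact_force: [-0.5, 1.1, -0.6]
opening: 0.469
finger_force: 0.0
```

```bash
cat > pin.py <<'E'
from h import *
c=shot("wrist","w8.png"); s=ctrl.get_state(); M=R.from_quat(s["tcp_rot"]).as_matrix(); print(s["eef_pos"],M[:,0])
print("proj of guess",proj(c,(.597,.027,.091)))
h=cv2.cvtColor(c["color"],cv2.COLOR_RGB2HSV); u0,v0=map(int,proj(c,(.597,.027,.091)))
for v in range(v0-40,v0+41,8): print(v,[tuple(int(q) for q in h[v,u]) for u in range(u0-40,u0+41,8)])
E
python3 pin.py
```

```text
[0.59024714 0.02481902 0.21330069] [9.99912441e-01 1.31992590e-02 9.43114284e-04]
proj of guess (np.float64(321.78491646001885), np.float64(187.27013267217893))
147 [(0, 0, 112), (0, 0, 112), (30, 2, 112), (13, 150, 223), (13, 147, 227), (13, 150, 220), (13, 147, 166), (13, 132, 110), (11, 79, 87), (12, 16, 80), (60, 2, 111)]
155 [(80, 6, 124), (0, 0, 124), (11, 47, 135), (13, 147, 231), (13, 148, 226), (12, 149, 222), (12, 149, 221), (13, 150, 222), (13, 148, 227), (13, 146, 236), (13, 38, 94)]
163 [(90, 2, 124), (0, 0, 124), (12, 122, 184), (13, 149, 221), (13, 149, 224), (12, 151, 220), (13, 149, 221), (13, 146, 230), (13, 149, 224), (13, 147, 232), (18, 16, 81)]
171 [(0, 0, 125), (30, 4, 125), (13, 146, 229), (13, 149, 230), (13, 150, 224), (17, 165, 222), (16, 166, 214), (12, 148, 146), (12, 148, 159), (12, 148, 217), (6, 15, 83)]
179 [(60, 2, 126), (30, 2, 126), (13, 149, 224), (13, 150, 225), (17, 151, 232), (14, 196, 244), (14, 196, 246), (13, 147, 134), (12, 145, 130), (12, 114, 128), (0, 12, 83)]
187 [(0, 0, 124), (150, 2, 123), (13, 148, 232), (13, 149, 230), (12, 150, 216
[... 209 characters left out ...]
(13, 148, 229), (13, 146, 230), (12, 15, 84), (8, 12, 84)]
203 [(60, 2, 125), (0, 0, 118), (0, 2, 117), (10, 30, 129), (11, 110, 188), (13, 144, 222), (14, 145, 240), (13, 146, 236), (14, 143, 240), (30, 2, 126), (60, 2, 128)]
211 [(90, 4, 125), (90, 2, 116), (60, 2, 116), (0, 0, 116), (15, 4, 118), (15, 4, 118), (15, 4, 118), (30, 4, 120), (13, 37, 145), (60, 2, 127), (30, 2, 127)]
219 [(90, 2, 122), (60, 2, 122), (0, 2, 116), (60, 2, 114), (30, 2, 115), (15, 4, 116), (0, 0, 117), (0, 0, 124), (60, 2, 126), (30, 2, 127), (60, 4, 128)]
227 [(90, 6, 125), (90, 2, 123), (60, 2, 124), (0, 0, 115), (60, 2, 121), (90, 2, 124), (30, 2, 122), (60, 2, 126), (45, 4, 127), (60, 4, 127), (120, 2, 128)]
```

```bash
python3 - <<'E'
from h import *
c=shot("wrist"); h=cv2.cvtColor(c["color"],cv2.COLOR_RGB2HSV).astype(int)
for v in range(164,194,2): print(v,' '.join("%02d/%3d/%3d"%tuple(h[v,u]) for u in range(309,337,3)))
E
```

```text
164 13/149/222 13/149/223 13/149/223 13/150/223 13/150/222 13/150/219 12/149/219 13/151/221 13/150/223 13/149/226
166 13/150/216 13/151/218 13/149/219 13/150/221 15/150/222 16/149/222 14/151/210 13/151/213 13/150/221 13/151/220
168 13/150/219 12/151/216 13/151/218 18/150/228 21/147/241 22/145/243 20/149/233 15/151/213 12/150/212 13/149/222
170 13/151/223 13/149/222 18/148/232 21/149/243 21/148/243 20/152/238 19/156/236 20/149/234 14/149/156 12/149/198
172 13/147/229 14/148/225 20/150/240 16/174/215 15/177/197 14/181/189 14/183/184 18/157/221 17/149/156 12/146/140
174 13/149/230 15/148/233 19/156/240 13/194/183 12/198/175 12/195/173 12/194/170 16/166/160 18/148/145 12/144/126
176 13/151/221 16/148/232 18/159/238 12/196/181 12/196/178 12/196/176 12/193/173 15/171/157 18/148/148 13/143/130
178 13/150/221 16/149/228 17/164/232 12/197/193 12/198/206 12/202/218 12/200/223 14/182/174 18/148/150 13/145/134
180 13/148/225 15/149/226 17/171/246 15/194/250 15/193/252 16/191/253 16/189/254 13/192/216 17/151/147 13/147/134
182 13/150/223 14/150/221 17/174/251 18/181/255 18/183/255 18/184/255 18/186/254 13/193/226 16/146/141 13/143/127
184 13/150/225 13/149/221 15/174/250 19/180/255 18/182/255 18/185/255 18/186/254 13/196/233 13/147/135 12/146/129
186 13/148/226 13/150/219 14/173/245 18/182/255 18/183/255 18/184/255 18/187/254 13/193/242 12/152/185 12/149/187
188 13/147/230 13/149/221 13/170/237 18/184/255 18/184/255 18/186/255 18/187/254 14/191/246 12/153/219 13/150/220
190 13/147/232 13/149/222 13/165/230 18/184/255 18/185/255 18/188/254 17/188/254 14/191/248 13/152/221 13/148/225
192 13/148/226 13/150/220 13/163/224 17/185/254 17/189/254 16/189/253 15/188/252 14/181/245 13/148/225 13/148/226
```

```bash
cat > pin2.py <<'E'
from h import *
c=shot("wrist"); s=ctrl.get_state(); M=R.from_quat(s["tcp_rot"]).as_matrix(); u0,v0=map(int,proj(c,(.5975,.025,.091)))
h=cv2.cvtColor(c["color"],cv2.COLOR_RGB2HSV).astype(int)
m=((h[...,1]>172)&(h[...,2]>235)&(h[...,0]>=12)&(h[...,0]<=20)).astype(np.uint8)*255
k=np.zeros_like(m);k[v0-25:v0+25,u0-25:u0+25]=255; m&=k
ct,p,r=blob(m); print(p,r); b=np.array([onz(c,*q,.091) for q in cv2.boxPoints(r)])*1000
P=onz(c,*p,.091); print("top",P,"rel tool",M.T@(P-s["eef_pos"])*1000); d=np.diff(np.r_[b,b[:1]],axis=0)[:,:2]; print(np.linalg.norm(d,axis=1),np.degrees(np.arctan2(d[:,1],d[:,0])))
hm=((abs(h[...,0]-12.5)<1.6)&(h[...,1]>135)&(h[...,2]>195)).astype(np.uint8)*255; k[:]=0;k[v0-75:v0+60,u0-60:u0+60]=255
ct,p,r=blob(hm&k); q=np.array([onz(c,*x,.045) for x in cv2.boxPoints(r)])*1000; d=np.diff(np.r_[q,q[:1]],axis=0)[:,:2]; print("holder",q.mean(0),np.linalg.norm(d,axis=1),np.degrees(np.arctan2(d[:,1],d[:,0])),s["eef_pos"],M[:,0])
E
python3 pin2.py
```

```text
(322.3367260390161, 186.4690415606446) ((322.24615478515625, 186.46923828125), (14.884167671203613, 15.00820255279541), 82.87498474121094)
top [0.59811579 0.02559592 0.091     ] rel tool [  7.54207739  -1.25538847 122.75830952]
[13.13212284 13.41536071 13.28563902 13.43696223] [ -82.04161624 -172.06216104   98.04752446    7.2833254 ]
holder [598.26322303  24.43807612  45.        ] [58.91493516 58.56996337 59.46207143 60.91952338] [ -12.28114286 -101.3651803   169.98912252   78.12876449] [0.59035903 0.0243123  0.21374464] [0.99992539 0.01207157 0.00187057]
```

>>> move_arm(
  plan=[3.6,0.5,0,0,0,3.5,40,4,0.4,-10,0,0,3.5,40,0,0,-25,0,0,0,40,0,0,-30,0,0,0,40,0,0,-30,0,0,0,40,0,0,-25,0,0,0,40,0,0,-20,0,0,0,40,0,0,-12,0,0,0,40,0,0,-6,0,0,0,40,0,0,0,0,0,0,40],
)

```text
time: 15.0
eef_pos: [0.5976, 0.0258, 0.0545]
tcp_rot: [0.998, 0.067, -0.0, -0.0]
contact_force: [0.2, -0.3, 0.5]
opening: 0.471
finger_force: 0.0
```

>>> move_arm(
  plan=[0,0,0,0,0,0,8,0,0,0,0,0,0,8,0,0,0,0,0,0,8,0,0,0,0,0,0,8,0,0,0,0,0,0,8,0,0,0,0,0,0,8],
  newtons=50,
)

```text
time: 15.6
eef_pos: [0.5987, 0.0261, 0.0561]
tcp_rot: [0.998, 0.068, 0.001, 0.0]
contact_force: [0.6, 0.5, 5.2]
opening: 0.152
finger_force: 49.2
```

>>> move_arm(
  plan=[0,0,4,0,0,0,8,0,0,8,0,0,0,8,0,0,15,0,0,0,8,0,0,20,0,0,0,8,0,0,25,0,0,0,8,0,0,30,0,0,0,8,0,0,35,0,0,0,8,0,0,35,0,0,0,8,0,0,30,0,0,0,8,0,0,18,0,0,0,8,0,0,0,0,0,0,8],
)

```text
time: 16.7
eef_pos: [0.5985, 0.0264, 0.2795]
tcp_rot: [0.998, 0.068, 0.003, 0.0]
contact_force: [0.4, -0.5, -0.5]
opening: 0.155
finger_force: 49.3
```

>>> move_arm(
  plan=[-2,-10,0,0,0,0,8,-5,-20,0,0,0,0,8,-6,-28,0,0,0,0,8,-7,-31,0,0,0,0,8,-7,-32,0,0,0,0,8,-7,-32,0,0,0,0,8,-7,-31,0,0,0,0,8,-7,-30,0,0,0,0,8,-6,-25,0,0,0,0,8,-3,-15,0,0,0,0,8,-2,-7,0,0,0,0,8,0,0,0,0,0,0,8],
)

```text
time: 17.9
eef_pos: [0.538, -0.235, 0.2734]
tcp_rot: [0.998, 0.067, -0.001, -0.001]
contact_force: [-0.3, 0.7, -0.8]
opening: 0.159
finger_force: 49.3
```

```bash
python3 - <<'E'
from h import *
for i in range(3): c=shot("wrist","w9.png"); s=ctrl.get_state()
M=R.from_quat(s["tcp_rot"]).as_matrix();print(s["time"],s["eef_pos"],M[:,0],M[:,2],s["contact_force"],s["opening"])
u,v=proj(c,(.5393,-.2352,.1955)); print("hole exp",u,v); n=s["eef_pos"]+M@np.array([0,0,.047]); print("nose exp",proj(c,n), "collar",proj(c,s["eef_pos"]+M@np.array([0,0,.011])))
g=cv2.cvtColor(c["color"],cv2.COLOR_RGB2HSV).astype(int)
u0=int(u)
for r in range(130,300,6): print(r,' '.join("%02d/%3d/%3d"%tuple(g[r,x]) for x in range(u0-24,u0+25,5)))
E
```

```text
18.05 [ 0.53871945 -0.23375463  0.27430617] [ 9.90674334e-01  1.36250971e-01 -1.92092871e-04] [-2.93813866e-04  7.26461197e-04 -9.99999693e-01] [-0.43907794  0.71782978 -0.42771269] 0.15432120005245323
hole exp 325.59497045495385 208.71082770881233
nose exp (np.float64(323.5012511165248), np.float64(223.611194864852)) collar (np.float64(323.5128408263468), np.float64(246.08536539506198))
130 126/110/ 90 128/113/ 99 163/ 53/121 129/ 97/123 123/123/133 124/120/123 123/125/126 123/122/127 123/122/127 123/124/127
136 129/ 96/ 80 10/ 83/ 95 26/181/252 26/181/252 26/181/252 26/181/252 25/182/252 22/186/235 21/184/227 20/169/199
142 130/ 94/ 79 19/155/165 26/182/252 26/182/252 26/181/252 26/180/253 25/184/249 23/186/243 23/186/243 25/181/252
148 133/ 85/ 78 20/175/211 27/177/254 27/177/254 27/177/254 27/176/254 25/182/249 24/185/247 24/184/247 26/180/253
154 136/ 75/ 71 25/180/250 27/177/254 27/177/254 27/177/254 27/177/254 25/183/251 25/182/250 27/176/254 27/177/254
160 15/ 14/113 26/178/253 27/176/254 27/176/254 27/176/254 27/175/254 25/183/251 26/179/252 27/176/254 27/175/254
166 20/ 20/
[... 1911 characters left out ...]
/ 48 30/  5/108
268 30/  5/107 10/ 51/ 45 12/186/148 12/187/151 12/191/151 12/188/152 11/189/150 12/182/133 09/ 53/ 48 20/  7/103
274 60/  4/118 06/ 65/ 55 12/193/149 12/191/151 12/190/152 12/191/152 12/190/152 12/191/140 07/ 58/ 57 75/  4/136
280 60/  3/ 90 10/109/ 68 12/196/183 12/198/187 12/197/186 12/197/186 12/199/186 12/198/182 09/106/ 72 45/  6/ 92
286 10/ 20/ 39 09/ 89/ 60 13/199/217 13/196/221 13/199/220 12/199/219 12/198/216 12/197/192 09/ 95/ 70 12/ 31/ 41
292 08/ 26/ 40 08/ 87/ 56 12/199/218 13/200/221 13/200/221 13/198/220 13/201/206 12/198/189 07/ 94/ 68 06/ 32/ 40
298 173/ 26/ 39 09/ 89/ 57 13/200/217 12/199/222 12/199/222 12/199/220 13/200/198 12/199/191 10/ 91/ 67 10/ 20/ 39
```

```bash
python3 -c "
import cv2;i=cv2.imread('pics/w9.png');cv2.imwrite('pics/c9.png',cv2.resize(i[160:260,275:375],(600,600),interpolation=cv2.INTER_CUBIC))"
```

```text
(no output)
```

View pics/c9.png

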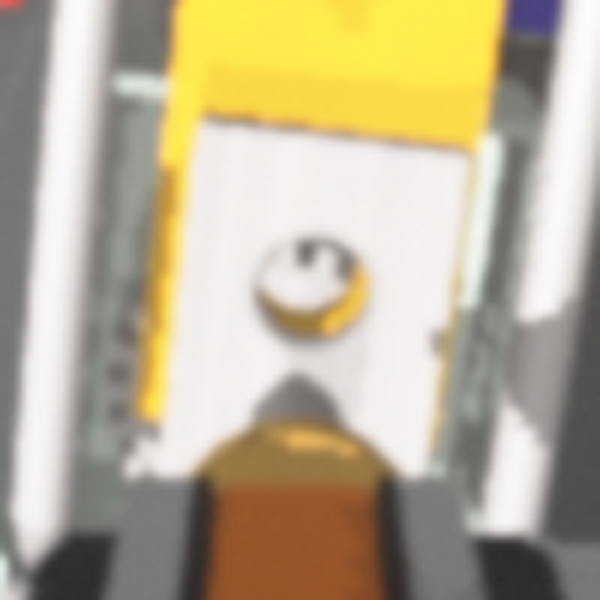

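Crop: the tongue hole is at (312,287), i.e. image (327,208), and the pin nose at (298,375), i.e. (325,222), with the pin upright in the grip. Allowing for parallax, the pin needs about +1 mm in x and -1.3 mm in y before lowering.

>>> move_arm(
  plan=[1.1,-1.3,0,0,0,0,8,0,0,-6,0,0,0,8,0,0,-10,0,0,0,8,0,0,-8,0,0,0,8,0,0,-5,0,0,0,8,0,0,-5,0,0,0,8,0,0,-4,0,0,0,8,0,0,-4,0,0,0,8,0,0,-4,0,0,0,8,0,0,0,0,0,0,8],
)

```text
time: 19.05
eef_pos: [0.5394, -0.2359, 0.2278]
tcp_rot: [0.998, 0.068, -0.0, -0.0]
contact_force: [-0.2, 0.1, -0.6]
opening: 0.153
finger_force: 49.3
```

>>> move_arm(
  plan=[0,0,-4,0,0,0,8,0,0,-4,0,0,0,8,0,0,-4,0,0,0,8,0,0,-3,0,0,0,8,0,0,-3,0,0,0,8,0,0,-1.5,0,0,0,8,0,0,0,0,0,0,8],
)

```text
time: 19.75
eef_pos: [0.5395, -0.236, 0.2087]
tcp_rot: [0.998, 0.068, -0.0, -0.0]
contact_force: [-0.0, -0.5, -1.4]
opening: 0.157
finger_force: 49.3
```

>>> move_arm(
  plan=[0,0,-1,0,0,0,8,0,0,-1,0,0,0,8,0,0,-1,0,0,0,8,0,0,-0.7,0,0,0,8,0,0,0,0,0,0,8],
)

```text
time: 20.25
eef_pos: [0.5397, -0.2361, 0.2053]
tcp_rot: [0.998, 0.068, 0.0, 0.0]
contact_force: [0.4, 0.0, 0.0]
opening: 0.157
finger_force: 49.4
```

>>> move_arm(
  plan=[0,0,-0.7,0,0,0,8,0,0,-0.7,0,0,0,8,0,0,-0.5,0,0,0,8,0,0,0,0,0,0,8],
)

```text
time: 20.65
eef_pos: [0.5398, -0.2361, 0.2042]
tcp_rot: [0.998, 0.068, 0.0, 0.0]
contact_force: [-0.4, 0.7, 5.1]
opening: 0.155
finger_force: 49.8
```

>>> move_arm(
  plan=[0,0,0.5,0,0,0,8,0,0,0,0,0,0,8,0,0,0,0,0,0,20,0,0,0,0,0,0,26,0,0,0,0,0,0,28,0,0,0,0,0,0,28,0,0,8,0,0,0,28,0,0,20,0,0,0,28,0,0,30,0,0,0,28,0,0,30,0,0,0,28,0,0,20,0,0,0,28,0,0,0,0,0,0,28],
  newtons=20,
)

```text
time: 21.85
eef_pos: [0.5412, -0.237, 0.3171]
tcp_rot: [0.998, 0.068, 0.003, 0.003]
contact_force: [-0.2, 0.9, 0.3]
opening: 0.325
finger_force: 0.0
```

```bash
python3 - <<'E'
from h import *
for i in range(2): c=shot("wrist","w10.png"); s=ctrl.get_state()
t=shot("side","s10.png"); print(s["time"],s["eef_pos"],s["contact_force"],s["opening"])
h=cv2.cvtColor(c["color"],cv2.COLOR_RGB2HSV).astype(int)
m=((h[...,1]>165)&(h[...,2]>235)&(h[...,0]>=11)&(h[...,0]<=20)).astype(np.uint8)*255
for z in(.2415,.2385,.25): print(z,proj(c,(.5395,-.236,z)))
u0,v0=map(int,proj(c,(.5395,-.236,.2415))); k=np.zeros_like(m);k[v0-30:v0+30,u0-30:u0+30]=255
ct,p,r=blob(m&k); print("top",p,r)
for v in range(v0-40,v0+24,4): print(v,' '.join("%02d/%3d/%3d"%tuple(h[v,x]) for x in range(u0-24,u0+25,6)))
ms=mask(t,"red",(300,80,380,200)); print("plate side",blob(ms)[1:])
hs=cv2.cvtColor(t["color"],cv2.COLOR_RGB2HSV).astype(int); mo=((hs[...,0]>=9)&(hs[...,0]<=19)&(hs[...,1]>150)&(hs[...,2]>110)).astype(np.uint8)*255
kk=np.zeros_like(mo);kk[105:160,320:360]=255; ct,p,r=blob(mo&kk); print("pin side",p,ct.min(0),ct.max(0))
for z in(.1955,.1995,.2415): print(z,proj(t,(.5395,-.236,z)))
E
```

```text
21.95 [ 0.53965195 -0.23604658  0.31197053] [ 0.00183449  0.69726936 -0.57379096] 0.3259078917665564
0.2415 (np.float64(322.5575377026108), np.float64(213.16112164706752))
0.2385 (np.float64(322.5554693271136), np.float64(211.93314030802173))
0.25 (np.float64(322.5637626102592), np.float64(216.81485973856945))
top (325.35185185185185, 205.19444444444446) ((323.0, 209.5), (15.0, 16.0), 90.0)
173 48/ 12/207 27/164/254 15/ 11/237 17/ 46/224 20/107/229 23/149/246 25/169/249 25/177/251 25/166/253
177 40/ 14/162 27/150/254 12/  5/246 06/  5/246 10/  7/235 09/  8/234 11/  9/233 15/  8/243 23/122/236
181 33/ 14/161 25/130/253 08/  4/246 06/  5/245 05/  7/235 10/  7/234 06/  5/240 15/  4/247 26/ 27/235
185 36/ 16/162 25/112/251 08/  4/247 10/ 10/234 17/ 54/225 15/ 18/226 06/  5/243 10/  3/247 30/ 17/240
189 28/ 21/161 24/ 74/251 08/  4/246 22/130/246 23/138/247 22/139/247 07/ 10/230 08/  4/247 37/  9/245
193 23/ 37/146 23/ 48/251 17/ 17/245 14/172/219 12/177/176 12/176/171 17/ 95/183 08/ 15/183 45/  6/248
197 21/ 55/149 21/ 35/248 20/ 39/249 13/180/201 12/181/175 11/177/171 18/130/184 13/ 18/
[... 611 characters left out ...]
15/ 27/186 40/ 12/131
225 06/  6/231 10/  6/238 06/  5/238 10/  7/223 06/  6/230 08/  4/246 10/  3/247 13/ 13/142 35/ 12/130
229 10/  7/235 06/  5/238 06/  5/239 05/  7/233 00/  5/232 10/  3/246 10/  3/247 35/  9/170 30/  8/158
233 15/ 11/184 06/  5/238 12/  5/239 09/  8/233 06/  6/231 10/  3/245 08/  4/248 45/ 12/173 30/  6/198
plate side ((350.6554934823091, 139.87337057728118), ((351.0, 140.0), (14.0, 8.0), 90.0))
pin side (336.6666666666667, 136.54273504273502) [334 129] [339 142]
0.1955 (np.float64(336.13902967334), np.float64(141.21586531946224))
0.1995 (np.float64(336.181354751942), np.float64(140.19385290961463))
0.2415 (np.float64(336.63721363351874), np.float64(129.18634980508867))
```

```bash
python3 - <<'E'
from h import *
for f in("s7.png","s10.png"):
    t=dict(color=cv2.imread("pics/"+f)[:,:,::-1].copy()); m=mask(t,"red",(335,120,370,160)); ct,p,r=blob(m); print(f,p,ct.min(0),ct.max(0),r)
c=shot("wrist");h=cv2.cvtColor(c["color"],cv2.COLOR_RGB2HSV).astype(int);s=ctrl.get_state();print(s["eef_pos"])
m=mask(c,"red",(290,200,360,340));ys,xs=np.where(m);print(ys.min(),ys.max(),xs.min(),xs.max())
M=R.from_quat(s["tcp_rot"]).as_matrix()
print([onz(c,xs[ys>=ys.max()-2].mean(),ys.max()+.5,.243)])
m=((h[...,1]>160)&(h[...,2]>248)&(h[...,0]>=17)&(h[...,0]<=22)).astype(np.uint8)*255;k=np.zeros_like(m);k[195:228,305:340]=255;ct,p,r=blob(m&k);print(p,r,onz(c,*p,.2415))
E
```

```text
s7.png (351.01414141414136, 140.08080808080808) [347 133] [355 147] ((350.8692321777344, 140.04617309570312), (7.938222408294678, 13.519784927368164), 7.125016689300537)
s10.png (350.6554934823091, 139.87337057728118) [347 133] [355 147] ((351.0, 140.0), (14.0, 8.0), 90.0)
[ 0.53903156 -0.23563644  0.3099274 ]
238 286 311 323
[array([ 0.47851824, -0.23707722,  0.243     ])]
(324.4593301435407, 209.91068580542262) ((324.0, 210.0), (14.0, 16.0), 90.0) [ 0.54175332 -0.23590213  0.2415    ]
```

```bash
python3 -c "
from plant import order
print(order.sign_off())"
```

```text
the job is handed in; nothing more can be done
None
```

The basket, with its gear, hangs on the fixture's hook and the lock pin is through the tongue and ledge with its collar home as far as I could tell; the job was handed in at about 22 s with the gripper clear, and no verdict came back.

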